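# Lock the stone-setting turntable

### The arm

A 6-joint arm with a two-finger parallel gripper is mounted at the origin on the work surface. World frame = base frame: x ahead of the robot, y to its left, z up, the work surface at z = 0. Lengths are in m, angles in rad, forces in N, time in s.
With the tool pointing down it reaches from about 0.35 to 0.975 m from the base axis. Payload 4.9 kg.
Tool frame: the origin (TCP) lies at the very end of the fingers, on their centre line; the grasp point (between the pads) lies 19 mm behind it (grip_point_offset is the distance from the TCP to the grasp point, in m); z points along the fingers, y is the line along which they close (so a half turn about z gives the same grasp; the last joint's range is limited). The gripper opens to 85 mm and grips with 20 to 120 N. Pads are 22 mm wide; open, the fingers measure 114 mm over their backs; the gripper's body (76 mm by 85 mm) begins 54 mm behind the grasp point. The pads swing forward as they close: fully open they stand 13 mm farther back than shut.
Start: joints at [1.184, 0.053, 1.613, -0, 1.476, -0.119], TCP at [0.165, 0.603, 0.231] pointing down, gripper open.
Joint ranges: [-3.01, 3.01], [-1.01, 2.22], [0.06, 2.58], [-1.02, 4.17], [0.09, 2.62], [-3.14, 3.14]. Speed limits (rad/s): [2.57, 2.57, 3.14, 3.14, 3.14, 3.14].

### API

Orientations are given as [roll, pitch, yaw] about the fixed x, y, z axes, in that order (R = Rz(yaw) Ry(pitch) Rx(roll)).
In Python, from workcell import read_state, camera, camera_info, close_job, grip_point_offset gives the robot as it stands.
- The arm moves only by the tool send_rows, never from a script. Its arguments are lists of equal length, an entry for each row: "translation": the shift along the tool's x, y, z in cm, a list of three; "turn": the turn about the tool's z in rad; "jaw": the finger opening in cm, from 0 to 8.54. In form: {"translation": [[tx, ty, tz], ...], "turn": [turn, ...], "jaw": [jaw, ...]}. A call has 1 to 5 rows; each row shifts and turns the commanded pose from where the row before left it, along the tool's axes as they then stand; what a row does not reach is not made up. A row lasts 1/10 s, in which the tool goes at most 50 mm and 8.59 degrees, less where a joint would pass 70% of its speed; a pose out of reach is approached as far as the arm can. A call is refused whole if a number of a shift passes 5 or a number of a turn 0.15, either way. A call with a gripper value outside its range is refused whole. The fingers move at their own pace and stop on an object; "force" is the grip in N (left out, the last holds). Time passes only in rows, so rows that do not move let the fingers close. It gives the time, the measured TCP pose, the force, the opening and the grip force at its end, in the units of the state.
- read_state(): the state, without advancing time (a new reading comes with each control period).
- camera(name): name is "side" or "top" or "wrist"; returns the picture (420x560x3 uint8, red, green, blue); there is no depth.
- camera_info(name): a dict with "mtx" (3x3 intrinsics, pixels), "k1" (the pictures are not rectified: a ray, as slopes to the right and down, at radius r is drawn at 1 + k1 r^2 times it, then the intrinsics apply), "xyz" and "attitude" of the camera in the world; the wrist camera has in their place "T_tool_cam" (4x4, takes a point from camera to tool coordinates, whose origin is the TCP and whose axes are the flange's). Camera axes: x right, y down, z forward; pixel columns grow to the right and rows downward; lengths in m; the calibration is good to about 2 mm. A picture is of the moment at which its call begins: read the wrist's pose just before it. camera_info takes no time and is no camera call.
- close_job(): hands the job in; it is judged then, once.
The state is a dict: "time_s": time; "q": joint angles; "joint_velocities": joint speeds; "joint_torque": joint torques, N m; "position": TCP position; "eef_rot": TCP orientation; "wrist_force": force on the tool from outside, world axes, zero at the start; "ft_torque": the same for the moment, N m; "grip_width": finger opening in m; "finger_force": force on a finger pad.
Only numpy, scipy, OpenCV 4.12 (cv2) and the standard library are available. Lean on these libraries where they do the work, as an engineer would, in place of code of your own. Each camera call takes 0.05 s, during which the arm holds its last target. There are 200 camera calls.

### The job

Lock the ring-setting turntable on the jeweller's bench: with a fingertip, push the upright pin round until the slot in the disc faces the lock bar, then push the bar by its head into the slot until it is fully home, its head up against the guide. Only push: do not lift the bar, and leave the other things on the bench where they are.

Things in the scene. Friction and masses are not known exactly. Their poses are not given: they have to be found in the camera images.
- turntable: the fixture's fixed base on the bench: dark steel plate 10 mm thick, 150 x 150 mm, with a 64 mm wide tongue along +y to 205 mm from the origin. Origin: on the bench (z = 0), on the disc's vertical axis; z up. Its +y points from the disc to the bar's head; the bar is pushed along -y, at x = 0
- index_disc (a joint): angle of the slotted disc, rad, about the vertical axis, positive counter-clockwise from above, no end stops. At 0 (or 2 pi) the slot faces along the base's +y, in line with the bar. Bearing friction about 0.08 N m; it stays where it is left. Plain aluminium disc, 130 mm in diameter, 14 mm thick, top 26 mm above the bench; a steel ring vice stands on it within 20 mm of the axis, to 62 mm above the bench
- slot_mouth (a point): middle of the mouth of the disc's only slot: on the rim, 65 mm from the axis, at the height of the disc's top (26 mm). The slot is radial, right through the disc, 16 mm wide, from the rim in to 28 mm from the axis; its mouth is flared to 26 mm
- pin_top (a point): centre of the top of the turning pin, a plain upright steel pin 12 mm in diameter that stands 32 mm above the disc (26 to 58 mm above the bench), 50 mm from the axis, on the side opposite to the slot
- lock_bar: loose steel lock bar (0.2 kg) lying in the guide: bar 10 mm wide, 12 mm high, with a tapered tip; at its outer end a block head 44 mm wide (x), 14 thick (y), 26 high (z). Origin: centre of the head's underside, 10 mm above the bench; y runs from tip to head, as the base's y. The tip is 104 mm from the origin along -y. Origin to disc axis: 137 mm when fully home, 174 to 190 mm at the start
- guide_end (a point): middle of the guide's outer end, where the head's front face stops when fully home: 130 mm from the disc's axis along the base's +y, 24 mm above the bench. The guide is two rails 12 mm wide, 13 mm apart, from 70 to 130 mm from the axis, their tops 24 mm above the bench, with a bridge over the bar at 94 to 116 mm, its top 30 mm above the bench
- bar_tip (a point): middle of the end of the bar's tip, 6 mm above its underside; 33 mm from the disc's axis when fully home
- flux_jar: bystander: small jar with a metal cap, 42 mm in diameter, 48 mm high; origin at the centre of its underside
- bench_block: bystander: bare steel block 56 x 56 x 20 mm; origin at the centre of its underside
- brush: bystander: bench brush lying down, 150 mm long along its x axis; origin under its middle
- ring_clamp: bystander: wooden ring clamp lying down, about 112 x 24 x 20 mm, long along x; origin under its middle
- ring_box: bystander: small closed ring box 52 x 52 x 38 mm; origin at the centre of its underside
- carton: bystander: flat carton 55 x 120 x 30 mm; origin at the centre of its underside
Not all that is in view belongs to the job. Leave any orange or yellow look-alike of the lock_bar alone.

How it is judged:
On the way, in this order (a step that is already met when the one before it is completed fails the run):
1. the slot faces the bar (its mouth within 7 mm of the bar's line) (x of slot_mouth in the frame of turntable between -0.007 and 0.007 m and y of slot_mouth in the frame of turntable above 0.05 m), for 0.2 s.
2. the bar is fully home in the slot (all of step 1 and y of bar_tip in the frame of turntable below 0.037 m and x of bar_tip in the frame of turntable between -0.006 and 0.006 m and height (world z) of lock_bar between 0.006 and 0.014 m and angle between lock_bar's own z axis and vertical below 0.08 rad), for 0.2 s.
At the end, for the whole second after the job is handed in: The slot's mouth is within 7 mm of the bar's line, and the bar lies flat in its guide and in the slot, its tip within 37 mm of the disc's axis along the guide (fully home is 33 mm), within 6 mm sideways, at rest (all of step 2 and linear speed of lock_bar below 0.02 m/s); the robot touches nothing.
It fails at once if the lock bar is lifted or tipped (more than 8 mm up, or 0.2 rad) (height (world z) of lock_bar above 0.018 m or angle between lock_bar's own z axis and vertical above 0.2 rad).
It fails at once if another thing on the bench (jar, block, brush, clamp, box, carton) is moved more than 20 mm (distance of any of flux_jar, bench_block, brush, ring_clamp, ring_box, carton from where it was at the start of the episode above 0.02 m).
It also fails if it takes over 54 s, if anything falls off the work surface, if the arm or the gripper's body presses on something with over 40 N, if the wrist force passes 120 N, or if a joint passes its speed limit or range.

## Working session

There is one attempt and no reset: what is moved stays moved. The work goes in short steps, Python scripts to look and compute and a tool call to move; the robot and the scene stay as the last step left them, time stands still between calls to the robot, and variables do not carry over. Pictures are saved under pics/ and viewed, at most 10 in all, crops included, and the job is handed in when it is done.

Besides the shell and the picture viewer there is one more tool, called after ">>>" as name([rows], argument=value, ...), one row to a line, values as JSON. send_rows: Moves the arm, as the interface text tells. Its arguments: {"type":"object","properties":{"translation":{"type":"array"},"turn":{"type":"array"},"jaw":{"type":"array"},"force":{"type":"number"}},"required":["translation","turn","jaw"]}

```bash
mkdir -p pics; cat > h.py <<'E'
import numpy as np, cv2
from scipy.spatial.transform import Rotation as Ro
from workcell import *
def pose(name,st=None):
    i=camera_info(name)
    if 'T_tool_cam' in i:
        T=np.array(i['T_tool_cam']); R=Ro.from_euler('xyz',st['eef_rot']).as_matrix()
        return i, R@T[:3,:3], R@T[:3,3]+np.array(st['position'])
    a=np.array(i['attitude']); R=a if a.shape==(3,3) else Ro.from_euler('xyz',a).as_matrix()
    return i,R,np.array(i['xyz'])
def ray(name,uv,st=None):
    i,R,c=pose(name,st); K=np.array(i['mtx']); k=i['k1']
    p=cv2.undistortPoints(np.array(uv,float).reshape(-1,1,2),K,np.array([k,0,0,0,0.]))[:,0]
    return c,np.c_[p,np.ones(len(p))]@R.T
def onz(name,uv,z,st=None):
    c,d=ray(name,uv,st); return c+d*((z-c[2])/d[:,2])[:,None]
def tri(n1,u1,n2,u2,s1=None,s2=None):
    c1,d1=ray(n1,[u1],s1);c2,d2=ray(n2,[u2],s2);d1=d1[0];d2=d2[0]
    s=np.linalg.lstsq(np.c_[d1,-d2],c2-c1,rcond=None)[0]
    a=c1+s[0]*d1;b=c2+s[1]*d2; return (a+b)/2,np.linalg.norm(a-b)
def shot(n,f):
    im=camera(n); cv2.imwrite('pics/'+f,im[:,:,::-1]); return im
E
python3 - <<'E'
from h import *
s=read_state();print(s)
for n in('top','side','wrist'):
    print(camera_info(n)); shot(n,n+'0.png')
E
```

```text
{'time_s': 0.0, 'q': array([ 1.18400226e+00,  5.33537514e-02,  1.61427627e+00, -3.71087024e-05,
        1.47598056e+00, -1.18965018e-01]), 'joint_velocities': array([-0.00079359,  0.00093511, -0.00165473,  0.00111652,  0.00032446,
        0.00040208]), 'joint_torque': array([ 2.06234348e-03, -3.93664062e+01, -3.70186579e+01,  6.02891100e-05,
        6.72527152e-03, -1.26385405e-05]), 'position': array([0.1651554 , 0.60215035, 0.23007552]), 'eef_rot': array([-3.13958460e+00, -2.02823039e-04,  2.87376695e+00]), 'wrist_force': array([ 0.65611372, -1.05580848, -0.21722832]), 'ft_torque': array([ 0.01008948, -0.02305216,  0.01813481]), 'finger_force': 0.0, 'grip_width': 0.08529897666136156}
{'mtx': array([[512.44967737,   0.        , 278.62330953],
       [  0.        , 512.44967737, 208.52285131],
       [  0.        ,   0.        ,   1.        ]]), 'k1': -0.11480235453239929, 'xyz': array([ 0.44527973, -0.02418722,  1.26969392]), 'attitude': array([-3.04718055, -0.01640157, -1.57409838])}
{'mtx': array([[422.48882878,   0.        , 282.47264031],
       [  0.        , 422.48882878, 209.55701124],
       [  0.        ,   0.        ,   1.        ]]), 'k1': -0.10788727611106286, 'xyz': array([ 0.24999908, -0.55579902,  0.76963542]), 'attitude': array([-2.44138173,  0.01161831, -0.54920834])}
{'mtx': array([[291.31044072,   0.        , 285.11350393],
       [  0.        , 291.31044072, 215.45982811],
       [  0.        ,   0.        ,   1.        ]]), 'k1': -0.0069914521099838246, 'T_tool_cam': array([[ 7.59769586e-04, -9.49748116e-01, -3.13014279e-01,
         8.00233874e-02],
       [ 9.99999566e-01,  5.52638853e-04,  7.50449938e-04,
         7.16205831e-04],
       [-5.39754563e-04, -3.13014713e-01,  9.49748124e-01,
        -1.43314531e-01],
       [ 0.00000000e+00,  0.00000000e+00,  0.00000000e+00,
         1.00000000e+00]])}
```

View pics/top0.png

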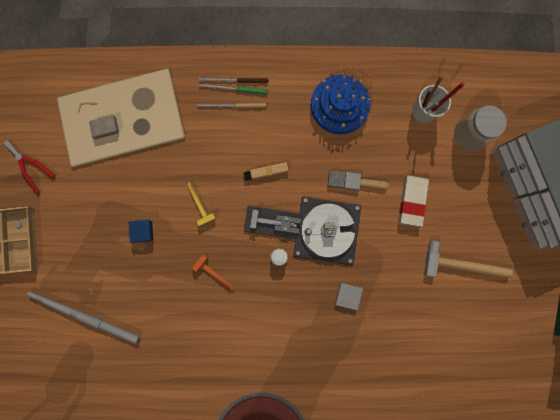

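View pics/side0.png

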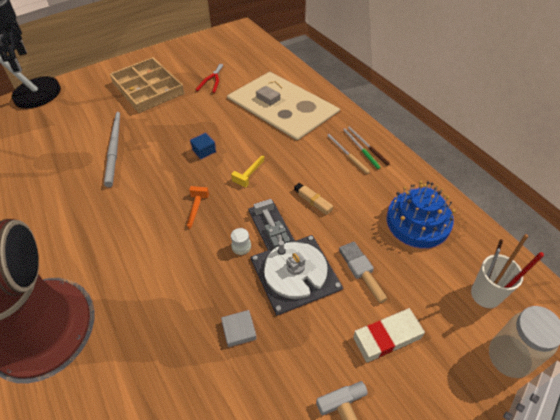

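```bash
python3 - <<'E'
from h import *
a=cv2.imread('pics/top0.png')[180:280,235:375]; cv2.imwrite('pics/topc.png',cv2.resize(a,(784,560),interpolation=cv2.INTER_CUBIC))
print(onz('top',[[328,231],[357,200],[362,263],[300,202],[297,259],[246,220],[254,220],[308,232],[348,229],[279,257],[267,172],[360,182],[349,297],[208,217]],0.02).round(3))
E
```

```text
[[ 0.508 -0.166  0.02 ]
 [ 0.584 -0.239  0.02 ]
 [ 0.43  -0.248  0.02 ]
 [ 0.58  -0.098  0.02 ]
 [ 0.44  -0.089  0.02 ]
 [ 0.536  0.035  0.02 ]
 [ 0.536  0.015  0.02 ]
 [ 0.506 -0.117  0.02 ]
 [ 0.513 -0.215  0.02 ]
 [ 0.445 -0.046  0.02 ]
 [ 0.654 -0.017  0.02 ]
 [ 0.629 -0.247  0.02 ]
 [ 0.347 -0.215  0.02 ]
 [ 0.543  0.128  0.02 ]]
```

View pics/topc.png

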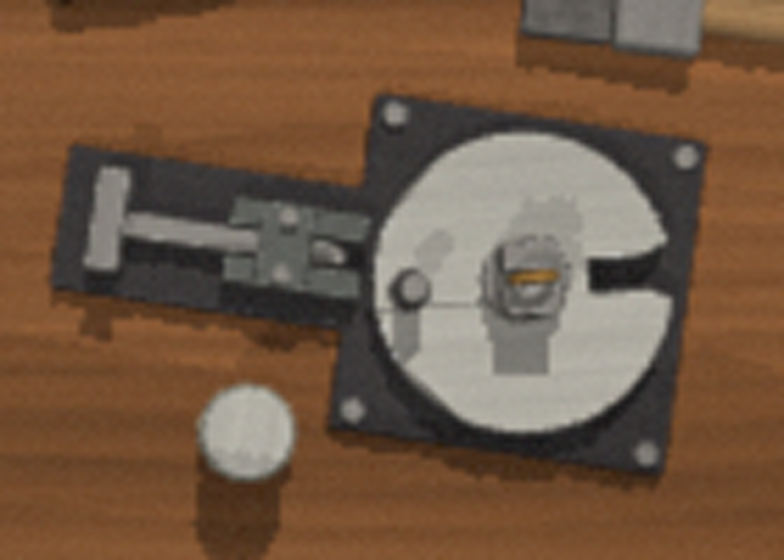

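>>> send_rows([
  [-4, -2.8, 0],
  [-4, -2.8, 0],
  [-4, -2.8, 0],
  [-4, -2.8, 0],
  [-3.5, -3.4, 0],
], turn=[0, 0, 0, 0, 0], jaw=[3, 3, 3, 3, 3])

```text
time_s: 0.65
position: [0.3158, 0.4087, 0.231]
eef_rot: [-3.141, 0.0, 2.874]
wrist_force: [-0.3, -0.4, 0.1]
grip_width: 0.0296
finger_force: 0.0
```

>>> send_rows([
  [-3.5, -3.4, 0],
  [-3.5, -3.4, 0],
  [-3.5, -3.4, 0],
  [-3, -4, 0],
  [-3, -4, 0],
], turn=[0, 0, 0, 0, 0], jaw=[3, 3, 3, 3, 3])

```text
time_s: 1.15
position: [0.426, 0.1892, 0.2311]
eef_rot: [3.142, 0.0, 2.874]
wrist_force: [-0.0, 0.4, 0.2]
grip_width: 0.0296
finger_force: 0.0
```

>>> send_rows([
  [-3, -4, 0],
  [-3, -4, 0],
  [-3, -4, 0],
  [-2, -4.5, 1],
  [-0.5, -4.5, 1],
], turn=[0, 0, 0, 0, 0], jaw=[3, 3, 3, 3, 3])

```text
time_s: 1.65
position: [0.4818, -0.044, 0.2114]
eef_rot: [-3.142, 0.001, 2.873]
wrist_force: [0.6, 0.2, -0.7]
grip_width: 0.0301
finger_force: 0.0
```

>>> send_rows([
  [0, -4.5, 1],
  [0, -4, 1],
  [0, 0, 0],
], turn=[0, 0, 0], jaw=[3, 3, 3])

```text
time_s: 1.95
position: [0.4564, -0.1267, 0.1893]
eef_rot: [-3.141, -0.003, 2.868]
wrist_force: [-0.2, 0.8, -0.0]
grip_width: 0.0303
finger_force: 0.0
```

```bash
python3 - <<'E'
from h import *
s=read_state();print(s['time_s'],s['position'],s['eef_rot'],s['q'],s['wrist_force'],s['grip_width'])
np.save('w1.npy',np.r_[s['position'],s['eef_rot']]); shot('wrist','w1.png')
E
```

```text
1.95 [ 0.4564235  -0.12670315  0.18930224] [-3.14080136 -0.003493    2.86764391] [-4.27288343e-01 -2.91214792e-01  1.99824630e+00 -1.32723406e-03
  1.43789242e+00 -1.72395925e+00] [-0.22381854  0.75065371 -0.04751759] 0.03026420570392472
```

View pics/w1.png

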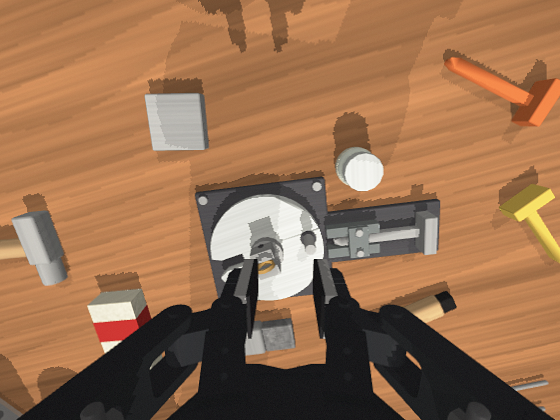

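```bash
python3 - <<'E'
from h import *
a=cv2.imread('pics/w1.png')[170:300,190:445]; cv2.imwrite('pics/w1c.png',cv2.resize(a,None,fx=3.1,fy=3.1,interpolation=cv2.INTER_CUBIC))
E
```

```text
(no output)
```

View pics/w1c.png

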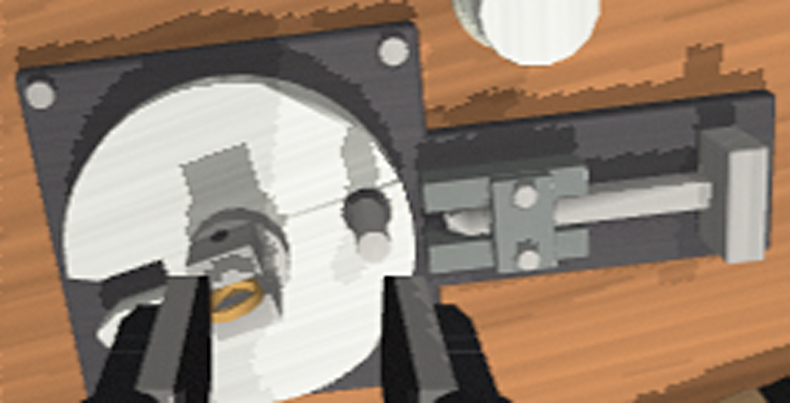

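```bash
python3 - <<'E'
from h import *
w=np.load('w1.npy'); s=dict(position=w[:3],eef_rot=w[3:])
W=lambda u,v:[(u+.5)/3.1-.5+190,(v+.5)/3.1-.5+170]
T=lambda u,v:[(u+.5)/5.6-.5+235,(v+.5)/5.6-.5+180]
for n,a,b in [('pin',(373,244),(412,283)),('b1',(40,95),(647,453)),('b2',(394,51),(352,410)),('br1',(525,196),(281,273)),('br2',(528,260),(289,216)),('head',(746,203),(107,218))]:
    p,e=tri('wrist',W(*a),'top',T(*b),s); print(n,p.round(4),round(e,4))
B=onz('top',[T(395,113),T(686,157),T(647,453),T(352,410)],.012); print(B.round(4),B.mean(0).round(4))
print('w bolts',onz('wrist',[W(40,95),W(394,51)],.012,s).round(4))
m=B.mean(0)[:2]
y=(B[0]+B[3]-B[1]-B[2])[:2]; x=(B[0]+B[1]-B[2]-B[3])[:2]
yaw=[np.arctan2(-y[0],y[1]),np.arctan2(x[1],x[0])];print(yaw)
print('slot mouth',onz('top',[T(668,268),T(591,273)],.026).round(4), 'headtop',onz('top',[T(107,218)],.036).round(4),onz('wrist',[W(746,203)],.036,s).round(4))
print('pin58',onz('top',[T(412,283)],.058).round(4),onz('wrist',[W(373,244)],.058,s).round(4))
E
```

```text
pin [ 0.5085 -0.114   0.0561] 0.0008
b1 [ 0.4369 -0.2195  0.0118] 0.0028
b2 [ 0.455  -0.09    0.0209] 0.001
br1 [ 0.5137 -0.0589  0.0378] 0.0011
br2 [ 0.5384 -0.0625  0.0375] 0.0009
head [0.5375 0.0158 0.0377] 0.001
[[ 0.586  -0.1108  0.012 ]
 [ 0.5662 -0.2398  0.012 ]
 [ 0.4358 -0.2204  0.012 ]
 [ 0.4553 -0.091   0.012 ]] [ 0.5108 -0.1655  0.012 ]
w bolts [[ 0.4378 -0.2184  0.012 ]
 [ 0.4569 -0.0891  0.012 ]]
[np.float64(-0.15054153662747674), np.float64(-0.14899407403012987)]
slot mouth [[ 0.5163 -0.2286  0.026 ]
 [ 0.5142 -0.1948  0.026 ]] headtop [[0.5379 0.0154 0.036 ]] [[0.5381 0.0168 0.036 ]]
pin58 [[ 0.5084 -0.1143  0.058 ]] [[ 0.5075 -0.1136  0.058 ]]
```

>>> send_rows([
  [-2.4, 1.3, 0],
  [-2.2, 1.3, 0],
  [0, 0, 0],
  [0, 0, 0],
  [0, 0, 0],
], turn=[0, 0, 0.14, 0.14, 0.14], jaw=[2.6, 2.6, 2.6, 2.6, 2.6])

```text
time_s: 2.5
position: [0.5104, -0.109, 0.1916]
eef_rot: [3.141, -0.0, 2.45]
wrist_force: [-0.3, -1.1, -0.2]
grip_width: 0.026
finger_force: 0.0
```

>>> send_rows([
  [0, 0, 2],
  [0, 0, 2],
  [0, 0, 2],
  [0, 0, 2],
  [0, 0, 2],
], turn=[0.14, 0.14, 0.14, 0.14, 0.14], jaw=[2.6, 2.6, 2.6, 2.6, 2.6])

```text
time_s: 3.0
position: [0.5103, -0.1091, 0.091]
eef_rot: [3.141, -0.0, 1.75]
wrist_force: [0.7, -0.5, -0.1]
grip_width: 0.0259
finger_force: 0.0
```

>>> send_rows([
  [0, 0, 0.7],
  [0, 0, 0],
  [0, 0, 0],
], turn=[0.1, 0, 0], jaw=[2.6, 2.6, 2.6])

```text
time_s: 3.3
position: [0.5104, -0.1098, 0.0849]
eef_rot: [3.141, 0.0, 1.657]
wrist_force: [0.1, 0.3, 0.0]
grip_width: 0.0257
finger_force: 0.0
```

```bash
python3 - <<'E'
from h import *
s=read_state();print(s['time_s'],s['position'],s['eef_rot'],s['q'],s['wrist_force'],s['grip_width'])
im=shot('wrist','w2.png')
E
```

```text
3.3 [ 0.51035502 -0.10975759  0.084867  ] [3.14096121e+00 8.93976240e-05 1.65734015e+00] [-3.54558908e-01 -5.48166677e-02  1.97628194e+00  2.01019369e-04
  1.21951822e+00 -4.41171870e-01] [0.13149499 0.33736761 0.02662738] 0.025680602550882562
```

View pics/w2.png

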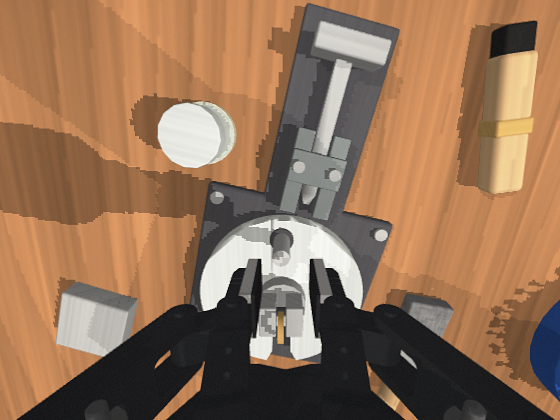

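```bash
python3 - <<'E'
from h import *
s=read_state()
for p in [[282,258]]: 
    q=onz('wrist',[p],.058,s)[0];print(q)
R=Ro.from_euler('xyz',s['eef_rot']).as_matrix();print((R.T@(q-s['position'])*100).round(2))
B=onz('wrist',[[217,197],[380,236]],.012,s);print(B)
E
```

```text
[ 0.50968986 -0.11440989  0.058     ]
[-0.42 -0.13  2.73]
[[ 0.4572401  -0.09007313  0.012     ]
 [ 0.58793333 -0.11116576  0.012     ]]
```

>>> send_rows([
  [-0.4, -0.1, 0.5],
  [0, 0, 1.5],
  [0, 0, 1.5],
  [0, 0, 1.5],
  [0, 0, 0],
], turn=[0.03, 0, 0, 0, 0], jaw=[2.6, 2.6, 2.6, 2.6, 2.6])

```text
time_s: 3.85
position: [0.5064, -0.1138, 0.0305]
eef_rot: [-3.135, -0.003, 1.624]
wrist_force: [-0.7, -0.0, -0.7]
grip_width: 0.0263
finger_force: 0.0
```

>>> send_rows([
  [-0.025, 0.5, 0],
  [-0.025, 0.5, 0],
  [-0.025, 0.5, 0],
  [-0.025, 0.5, 0],
  [-0.025, 0.5, 0],
], turn=[0.1, 0.1, 0.1, 0.1, 0.1], jaw=[2.6, 2.6, 2.6, 2.6, 2.6])

```text
time_s: 4.35
position: [0.5325, -0.1191, 0.0334]
eef_rot: [-3.138, 0.0, 1.12]
wrist_force: [-2.9, 0.9, -0.6]
grip_width: 0.0261
finger_force: 1.0
```

```bash
python3 - <<'E'
from h import *
s=read_state();print(s['time_s'],s['position'],s['eef_rot'],s['q'],s['wrist_force'],s['ft_torque'],s['grip_width'])
d=s['position'][:2]-[.5115,-.1648];print(np.hypot(*d),np.degrees(np.arctan2(d[1],d[0])),np.degrees(s['eef_rot'][2]))
E
```

```text
4.35 [ 0.53251408 -0.11906022  0.03340359] [-3.13840611e+00  9.31915921e-05  1.11981991e+00] [-3.56475559e-01  7.76076976e-02  1.94073998e+00  2.30270962e-04
  1.12642611e+00  9.44016795e-02] [-2.89467324  0.88391304 -0.58858302] [ 0.13554063  0.24907803 -0.03543227] 0.026093239209623233
0.050336058444827934 65.32468664287234 64.16095492284413
```

>>> send_rows([
  [-0.025, 0.5, 0],
  [-0.025, 0.5, 0],
  [-0.025, 0.5, 0],
  [-0.025, 0.5, 0],
  [-0.025, 0.5, 0],
], turn=[0.1, 0.1, 0.1, 0.1, 0.1], jaw=[2.6, 2.6, 2.6, 2.6, 2.6])

```text
time_s: 4.85
position: [0.5518, -0.1347, 0.0334]
eef_rot: [-3.139, 0.001, 0.62]
wrist_force: [-0.9, 3.2, 0.0]
grip_width: 0.0258
finger_force: 1.1
```

>>> send_rows([
  [-0.025, 0.5, 0],
  [-0.025, 0.5, 0],
  [-0.025, 0.5, 0],
  [-0.025, 0.5, 0],
  [-0.025, 0.5, 0],
], turn=[0.1, 0.1, 0.1, 0.1, 0.1], jaw=[2.6, 2.6, 2.6, 2.6, 2.6])

```text
time_s: 5.35
position: [0.5612, -0.1578, 0.0335]
eef_rot: [-3.14, 0.001, 0.12]
wrist_force: [0.5, 2.7, -1.1]
grip_width: 0.026
finger_force: 1.1
```

```bash
cat > c.py <<'E'
from h import *
s=read_state();print(s['time_s'],s['position'],s['q'][5],s['wrist_force'],s['finger_force'],s['grip_width'])
d=s['position'][:2]-[.5115,-.1648];print(np.hypot(*d),np.degrees(np.arctan2(d[1],d[0])),np.degrees(s['eef_rot'][2]))
E
python3 c.py
```

```text
5.35 [ 0.56118946 -0.15778417  0.03352854] 1.0480852381133607 [ 0.45854858  2.69545554 -1.14359314] 1.1010464653372765 0.025962831874804113
0.05018231292527024 8.036673161686183 6.858005719048332
```

>>> send_rows([
  [-0.025, 0.5, 0],
  [-0.025, 0.5, 0],
  [-0.025, 0.5, 0],
  [-0.025, 0.5, 0],
  [-0.025, 0.5, 0],
], turn=[0.1, 0.1, 0.1, 0.1, 0.1], jaw=[2.6, 2.6, 2.6, 2.6, 2.6])

```text
time_s: 5.85
position: [0.5582, -0.1826, 0.0337]
eef_rot: [-3.14, 0.001, -0.38]
wrist_force: [0.7, 2.3, -2.1]
grip_width: 0.0259
finger_force: 1.0
```

>>> send_rows([
  [-0.025, 0.5, 0],
  [-0.025, 0.5, 0],
  [-0.025, 0.5, 0],
  [-0.025, 0.5, 0],
  [-0.025, 0.5, 0],
], turn=[0.1, 0.1, 0.1, 0.1, 0.1], jaw=[2.6, 2.6, 2.6, 2.6, 2.6])

```text
time_s: 6.35
position: [0.5437, -0.2028, 0.0338]
eef_rot: [-3.141, 0.001, -0.88]
wrist_force: [1.0, 1.0, -1.5]
grip_width: 0.0257
finger_force: 0.9
```

>>> send_rows([
  [-0.025, 0.5, 0],
  [-0.025, 0.5, 0],
  [-0.025, 0.5, 0],
  [-0.025, 0.5, 0],
  [-0.025, 0.5, 0],
], turn=[0.1, 0.1, 0.1, 0.1, 0.1], jaw=[2.6, 2.6, 2.6, 2.6, 2.6])

```text
time_s: 6.85
position: [0.5216, -0.2136, 0.034]
eef_rot: [-3.141, 0.001, -1.38]
wrist_force: [1.6, 1.0, -1.3]
grip_width: 0.0259
finger_force: 0.9
```

>>> send_rows([
  [-0.025, 0.5, 0],
  [-0.025, 0.5, 0],
  [-0.025, 0.5, 0],
  [0, 0, 0],
  [0, 0, 0],
], turn=[0.1, 0.1, 0.1, 0, 0], jaw=[2.6, 2.6, 2.6, 2.6, 2.6])

```text
time_s: 7.35
position: [0.5066, -0.2146, 0.0343]
eef_rot: [3.141, -0.0, -1.674]
wrist_force: [0.1, 0.4, 0.4]
grip_width: 0.0266
finger_force: 0.0
```

```bash
python3 c.py; python3 - <<'E'
from h import *
a=shot('top','top1.png')[180:280,235:375,::-1];b=shot('side','side1.png')[195:315,240:350,::-1]
cv2.imwrite('pics/c1.png',np.hstack([cv2.resize(a,(490,350),interpolation=cv2.INTER_CUBIC),cv2.resize(b,(310,350),interpolation=cv2.INTER_CUBIC)]))
E
```

```text
7.35 [ 0.50657156 -0.21459222  0.03434013] 2.709086578363126 [0.09084535 0.37344757 0.42613993] 0.0 0.026580228016726822
0.05003553221542814 -95.65273565665818 -95.92477477077487
```

View pics/c1.png

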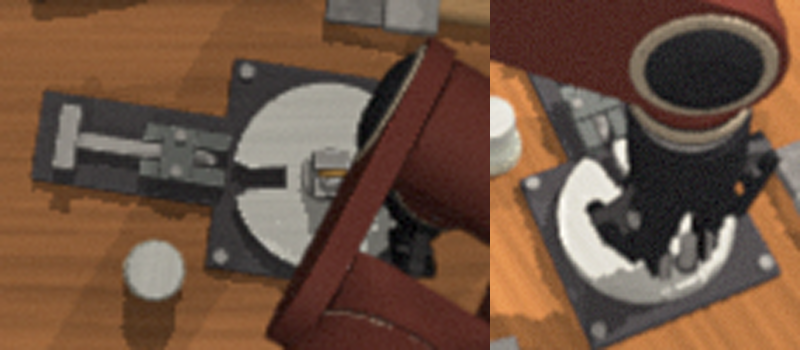

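```bash
cat > slot.py <<'E'
from h import *
import sys
im=cv2.imread(sys.argv[1]); g=im.max(2)
v,u=np.mgrid[180:280,290:345]; uv=np.c_[u.ravel(),v.ravel()]
P=onz('top',uv,.026)[:,:2]-[.5115,-.1648]; y=np.array([.149,.9888]);x=np.array([.9888,-.149])
X,Y=P@x,P@y; G=g[v.ravel(),u.ravel()]
for lo,hi in [(.032,.04),(.04,.048),(.048,.056)]:
    m=(Y>lo)&(Y<hi)&(abs(X)<.025)&(G<95); print(lo,m.sum(),(X[m].mean()*1e3).round(1),(X[m].min()*1e3).round(1),(X[m].max()*1e3).round(1))
E
python3 slot.py pics/top1.png
```

```text
0.032 20 -8.3 -14.5 -1.4
0.04 20 -9.0 -15.5 -2.4
0.048 20 -9.7 -16.6 -3.5
```

>>> send_rows([
  [-0.02, 0.43, 0],
  [-0.02, 0.43, 0],
  [0, 0, 0],
  [0, 0, 0],
], turn=[0.085, 0.085, 0, 0], jaw=[2.6, 2.6, 2.6, 2.6])

```text
time_s: 7.85
position: [0.4982, -0.2129, 0.0344]
eef_rot: [3.141, -0.0, -1.844]
wrist_force: [0.4, -0.7, 0.6]
grip_width: 0.026
finger_force: 0.0
```

```bash
python3 c.py; python3 - <<'E'
from h import *
shot('top','top2.png')
E
python3 slot.py pics/top2.png
```

```text
7.85 [ 0.498171   -0.21288969  0.03439869] 2.8735108355225663 [ 0.37182717 -0.7088811   0.55677696] 0.0 0.026041240245206182
0.049902714284024444 -105.49175372653582 -105.64907871426682
0.032 20 -0.7 -8.6 5.9
0.04 19 -1.9 -8.3 4.8
0.048 21 -2.6 -9.4 5.4
```

>>> send_rows([
  [0, 0.1, 0],
  [0, 0, 0],
  [0, -0.7, 0],
  [0, 0, -2],
  [0, 0, -3],
], turn=[0.02, 0, 0, 0, 0], jaw=[2.6, 2.6, 2.6, 2.6, 2.6])

```text
time_s: 8.4
position: [0.5024, -0.2138, 0.0826]
eef_rot: [3.136, 0.001, -1.866]
wrist_force: [1.5, -1.2, -0.4]
grip_width: 0.0259
finger_force: 0.0
```

>>> send_rows([
  [0, 0, -4],
  [0, 0, -4],
  [0, 0, 0],
  [0, 0, 0],
  [0, 0, 0],
], turn=[0, -0.14, -0.14, -0.14, -0.14], jaw=[1, 1, 1, 1, 1])

```text
time_s: 8.9
position: [0.5043, -0.2149, 0.165]
eef_rot: [-3.141, -0.001, -1.3]
wrist_force: [0.3, -1.0, -0.6]
grip_width: 0.0103
finger_force: 0.0
```

>>> send_rows([
  [0, 0, 0],
  [0, 0, 0],
  [0, 0, 0],
  [0, 0, 0],
  [0, 0, 0],
], turn=[-0.145, -0.145, -0.145, -0.145, -0.145], jaw=[1, 1, 1, 1, 1])

```text
time_s: 9.4
position: [0.504, -0.2148, 0.1644]
eef_rot: [3.141, 0.0, -0.575]
wrist_force: [0.4, 0.2, -0.5]
grip_width: 0.0099
finger_force: 0.0
```

>>> send_rows([
  [0, 0, 0],
  [0, 0, 0],
  [0, 0, 0],
  [0, 0, 0],
  [0, 0, 0],
], turn=[-0.145, -0.145, -0.145, -0.145, -0.145], jaw=[1, 1, 1, 1, 1])

```text
time_s: 9.9
position: [0.504, -0.2148, 0.1644]
eef_rot: [-3.142, 0.0, 0.15]
wrist_force: [0.3, -0.7, 0.6]
grip_width: 0.01
finger_force: 0.0
```

>>> send_rows([
  [0, 0, 0],
  [0, 0, 0],
  [0, 0, 0],
  [0, 0, 0],
  [0, 0, 0],
], turn=[-0.145, -0.145, -0.145, -0.145, -0.145], jaw=[1, 1, 1, 1, 1])

```text
time_s: 10.4
position: [0.504, -0.2148, 0.1644]
eef_rot: [-3.141, 0.0, 0.875]
wrist_force: [0.5, 0.6, -0.5]
grip_width: 0.0101
finger_force: 0.0
```

>>> send_rows([
  [0, 0, 0],
  [0, 0, 0],
  [0, 0, 0],
  [0, 0, 0],
], turn=[-0.145, -0.145, -0.145, -0.11], jaw=[1, 1, 1, 1])

```text
time_s: 10.8
position: [0.504, -0.2148, 0.1644]
eef_rot: [-3.141, 0.0, 1.419]
wrist_force: [-0.7, 0.4, -0.6]
grip_width: 0.0098
finger_force: 0.0
```

```bash
python3 c.py; python3 - <<'E'
from h import *
s=read_state();d=np.array([.5115,-.1648,.16])+.235*np.array([.149,.9888,0])-s['position']
print('to pre-push',(Ro.from_euler('xyz',s['eef_rot']).as_matrix().T@d*100).round(2), s['eef_rot'])
E
```

```text
10.8 [ 0.50401321 -0.21475222  0.16436375] -0.38692379505229374 [-0.65366148  0.41782213 -0.5678116 ] 0.0 0.009807577975571321
0.05051015726464751 -98.52399047068498 81.3149582644244
to pre-push [28.55 -0.06  0.44] [-3.14117093e+00  3.17345457e-05  1.41921375e+00]
```

>>> send_rows([
  [4, 0, 0],
  [4.8, 0, 0],
  [4.8, 0, 0],
  [4.8, 0, 0],
  [4.8, 0, 0],
], turn=[0, 0, 0, 0, 0], jaw=[1, 1, 1, 1, 1])

```text
time_s: 11.3
position: [0.5404, 0.0163, 0.1646]
eef_rot: [3.141, 0.0, 1.414]
wrist_force: [0.7, 0.7, 0.3]
grip_width: 0.0099
finger_force: 0.0
```

>>> send_rows([
  [4, 0, 0],
  [1.4, 0, 0],
  [0, 0, 0],
  [0, 0, 0],
], turn=[0, 0, 0, 0], jaw=[1, 1, 1, 1])

```text
time_s: 11.7
position: [0.5486, 0.0671, 0.1642]
eef_rot: [-3.141, 0.001, 1.414]
wrist_force: [-1.2, 0.2, 0.0]
grip_width: 0.0102
finger_force: 0.0
```

```bash
python3 c.py; python3 - <<'E'
from h import *
a=shot('top','top3.png')[180:280,235:375,::-1];b=shot('wrist','w3.png')[:,:,::-1]
cv2.imwrite('pics/c2.png',np.hstack([cv2.resize(a,(440,314),interpolation=cv2.INTER_CUBIC),cv2.resize(b[120:420,120:460],(356,314),interpolation=cv2.INTER_CUBIC)]))
E
python3 slot.py pics/top3.png
```

```text
11.7 [0.54855829 0.06707351 0.16419494] 0.14457085686901525 [-1.23718382  0.21411164  0.02723307] 0.0 0.010161902743796147
0.2348161897033303 80.91971619116876 81.00627376277716
0.032 20 0.0 -6.9 6.2
0.04 18 -1.6 -8.0 4.8
0.048 20 -0.8 -7.0 6.2
```

View pics/c2.png

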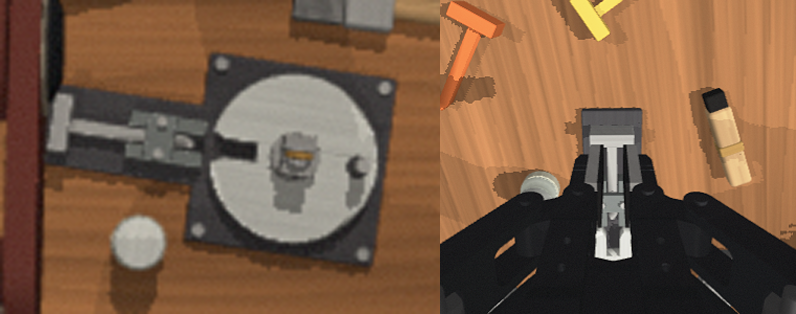

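>>> send_rows([
  [0, -0.15, 4],
  [0, 0, 4],
  [0, 0, 4],
  [0, 0, 2],
  [0, 0, 0.4],
], turn=[0, 0, 0, 0, 0], jaw=[1, 1, 1, 1, 1])

```text
time_s: 12.3
position: [0.5442, 0.0666, 0.0168]
eef_rot: [-3.135, 0.001, 1.412]
wrist_force: [0.1, 0.3, -0.1]
grip_width: 0.0099
finger_force: 0.0
```

>>> send_rows([
  [0, 0, 0],
  [-0.7, 0, 0],
  [-0.7, 0, 0],
  [-0.7, 0, 0],
  [-0.7, 0, 0],
], turn=[0, 0, 0, 0, 0], jaw=[1, 1, 1, 1, 1])

```text
time_s: 12.8
position: [0.5432, 0.0396, 0.0214]
eef_rot: [3.14, -0.0, 1.414]
wrist_force: [-0.5, -0.4, 0.2]
grip_width: 0.0102
finger_force: 0.0
```

```bash
python3 c.py
```

```text
12.8 [0.54321188 0.03961285 0.02136195] 0.09347684016656305 [-0.53129665 -0.43709314  0.17053426] 0.0 0.01015632403933327
0.20685805887546213 81.18163449416807 80.99011017602605
```

>>> send_rows([
  [-0.5, 0, 0],
  [-0.5, 0, 0],
  [-0.5, 0, 0],
  [-0.5, 0, 0],
  [-0.5, 0, 0],
], turn=[0, 0, 0, 0, 0], jaw=[1, 1, 1, 1, 1])

```text
time_s: 13.3
position: [0.5389, 0.0156, 0.0206]
eef_rot: [3.141, -0.0, 1.414]
wrist_force: [0.5, 2.0, 1.7]
grip_width: 0.0097
finger_force: 1.1
```

>>> send_rows([
  [-0.4, 0, 0],
  [-0.4, 0, 0],
  [-0.3, 0, 0],
  [-0.3, 0, 0],
  [-0.3, 0, 0],
], turn=[0, 0, 0, 0, 0], jaw=[1, 1, 1, 1, 1])

```text
time_s: 13.8
position: [0.536, -0.0012, 0.0203]
eef_rot: [-3.141, -0.0, 1.414]
wrist_force: [-0.0, 2.0, 1.9]
grip_width: 0.0099
finger_force: 1.1
```

```bash
python3 c.py
```

```text
13.8 [ 0.53601982 -0.0012088   0.02031945] 0.015715244607406934 [-0.02460636  2.01606898  1.93232542] 1.1429952643811703 0.009873009548466052
0.1654185636221118 81.47569485637776 81.01004978247657
```

Pushing smoothly with about 2 N; about 10 mm is left.

>>> send_rows([
  [-0.25, 0, 0],
  [-0.25, 0, 0],
  [-0.2, 0, 0],
  [-0.2, 0, 0],
  [0, 0, 0],
], turn=[0, 0, 0, 0, 0], jaw=[1, 1, 1, 1, 1])

```text
time_s: 14.3
position: [0.5346, -0.0103, 0.0203]
eef_rot: [-3.141, 0.001, 1.414]
wrist_force: [0.5, 0.2, 0.3]
grip_width: 0.0101
finger_force: 0.3
```

>>> send_rows([
  [-0.1, 0, 0],
  [-0.1, 0, 0],
  [0, 0, 0],
], turn=[0, 0, 0], jaw=[1, 1, 1])

```text
time_s: 14.6
position: [0.5344, -0.011, 0.0202]
eef_rot: [-3.141, -0.002, 1.414]
wrist_force: [1.7, 4.3, 1.7]
grip_width: 0.01
finger_force: 2.7
```

```bash
python3 c.py
```

```text
14.6 [ 0.53436344 -0.01103063  0.02022918] -0.004717347528533295 [1.7255482  4.26737844 1.74077485] 2.7239346876740456 0.009958885928107048
0.15545982551348 81.5428452236719 80.98762616730178
```

>>> send_rows([
  [-0.15, 0, 0],
  [-0.15, 0, 0],
  [0, 0, 0],
  [0, 0, 0],
], turn=[0, 0, 0, 0], jaw=[1, 1, 1, 1])

```text
time_s: 15.0
position: [0.5343, -0.0112, 0.0203]
eef_rot: [3.141, -0.008, 1.413]
wrist_force: [2.0, 15.5, 0.2]
grip_width: 0.0102
finger_force: 7.9
```

>>> send_rows([
  [1.0, 0, 0],
  [2, 0, 0],
  [1, 0, -3],
  [0, 0, -5],
  [0, 0, -5],
], turn=[0, 0, 0, 0, 0], jaw=[1, 1, 1, 1, 1])

```text
time_s: 15.5
position: [0.5388, 0.0247, 0.1503]
eef_rot: [-3.138, 0.002, 1.415]
wrist_force: [1.5, 0.4, 0.4]
grip_width: 0.0102
finger_force: 0.0
```

>>> send_rows([
  [4, 0, -2],
  [4, 0, 0],
  [4, 0, 0],
  [0, 0, 0],
  [0, 0, 0],
], turn=[0, 0, 0, 0, 0], jaw=[1, 1, 1, 1, 1])

```text
time_s: 16.0
position: [0.5586, 0.1434, 0.1698]
eef_rot: [-3.141, 0.002, 1.415]
wrist_force: [0.4, -0.8, 0.0]
grip_width: 0.0096
finger_force: 0.0
```

```bash
python3 c.py; python3 - <<'E'
from h import *
a=shot('top','top4.png')[180:280,235:375,::-1]
cv2.imwrite('pics/c3.png',cv2.resize(a,(784,560),interpolation=cv2.INTER_CUBIC))
E
```

```text
16.0 [0.55857157 0.14338817 0.16978715] 0.2785772375653947 [ 0.35974646 -0.77304983  0.02281942] 0.0 0.009649186147900442
0.3117622163149568 81.31595816834451 81.10195981846982
```

View pics/c3.png

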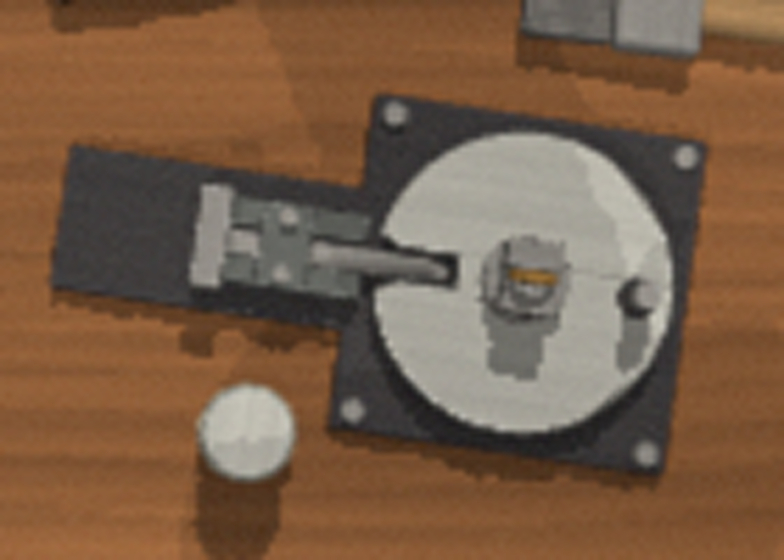

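The bar's head at crop (210,236) is up against the guide, and its tip at (445,268) is in the slot near the inner end. The jar and brush are where they were.

```bash
python3 -c "
from workcell import *
print(close_job())"
```

```text
the job is handed in; nothing more can be done
None
```

The turntable looks locked: the slot faces the bar, the bar is pushed fully home with its head against the guide, and the job is handed in at about 16 s; the hand-in gave no verdict.

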